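Let off the ratchet brake of a core box turntable

ROBOT

A 6-joint arm with a two-finger parallel gripper is mounted at the origin on the work surface. World frame = base frame: x ahead of the robot, y to its left, z up, the work surface at z = 0. Lengths are in mm, angles in rad, forces in N, time in s.
With the tool pointing down it reaches from about 300 to 775 mm from the base axis. Payload 14.6 kg.
Tool frame: the origin (TCP) lies on the centre line of the jaws, within the pads' length; the fingertips stand 19 mm ahead of it and the grasp point (between the pads) is the TCP (bot.tip_reach is the distance from the TCP to the fingertips, in mm); z points along the fingers, y is the line along which they close (so a half turn about z gives the same grasp; the last joint's range is limited). The gripper opens to 85 mm and grips with 20 to 120 N. Pads are 22 mm wide; open, the fingers measure 114 mm over their backs; the gripper's body (76 mm by 85 mm) begins 54 mm behind the grasp point. The pads swing forward as they close: fully open they stand 13 mm farther back than shut.
Start: joints at [-1.269, 0.3, 1.521, -0, 1.321, -0.067], TCP at [198.266, -513.011, 250.281] pointing down, gripper open.
Joint ranges: [-3.03, 3.03], [-0.79, 2.21], [0.23, 2.52], [-1.04, 4.18], [0, 3.07], [-2.55, 2.55]. Speed limits (rad/s): [2.22, 2.22, 2.57, 3.14, 3.14, 3.14].

INTERFACE

Orientations are given as a unit quaternion [w, x, y, z].
In Python, from rig import bot gives the robot as it stands. Calls block until the motion is done:
- bot.move_to(position, orientation): joint-space move of the TCP to a pose.
- bot.servo_line(position, attitude=None, speed=150, until_force=None): straight line of the TCP; attitude=None keeps the orientation; speed is the mean speed in mm/s. With until_force (N) it stops when the force on the tool has changed by that much, and returns True; else False.
- bot.move_joints(angles): joint-space move.
- bot.move_gripper(opening, grip_force=None): finger opening in mm; grip_force is the grip in N (None keeps the last); returns when the fingers have stopped.
- bot.dwell(seconds).
- bot.ik(position, orientation): joint angles nearest the present ones, or None.
- bot.read_state(): the state.
- bot.read_camera(name): name is "scene" or "top" or "wrist"; returns a dict with "image" (420x560x3 uint8, blue, green, red), "depth" (420x560 float32, mm along the optical axis (not along the pixel's ray), 0 where there is no reading), "fovy" (degrees; the focal length in pixels is half the picture's height over the tangent of half this angle, whatever the lens; pixels are square), "cx", "cy" (the principal point, pixels), "eye" and "attitude" of the camera in the world; the wrist camera has in their place "mount" (4x4, takes a point from camera to tool coordinates, whose origin is the TCP and whose axes are the flange's). Camera axes: x right, y down, z forward; pixel columns grow to the right and rows downward; lengths in mm; the calibration is good to about 2 mm. A picture is of the moment at which its call begins: read the wrist's pose just before it.
A pose or a line that the arm cannot do raises bot.MotionError and nothing moves.
- bot.finish_job(): hands the job in; it is judged then, once.
The state is a dict: "clock": time; "joint_positions": joint angles; "qvel": joint speeds; "effort": joint torques, N m; "ee_pos": TCP position; "tool_rot": TCP orientation; "ft_force": force on the tool from outside, world axes, zero at the start; "moment": the same for the moment, N m; "grip_width": finger opening in mm; "grip_force": force on a finger pad.
Only numpy, scipy, OpenCV 4.12 (cv2) and the standard library are available. Lean on these libraries where they do the work, as an engineer would, in place of code of your own. Each camera call takes 0.05 s, during which the arm holds its last target. There are 200 camera calls.

TASK

The turntable under the aluminium core box is held by its hand brake: let it off so that the box can be turned. With your fingertips press the spring catch on top of the brake lever down onto the lever to free the ratchet pawl, keep it pressed and push the lever down past the teeth right onto its stop, then take the hand away so that the catch springs back. Do not pull the brake on any further, and leave the core box and the loose tools where they stand.

Things in the scene. Friction and masses are not known exactly. Their poses are not given: they have to be found in the camera images.
- pivot (a point): Centre of the brake lever's pivot shaft on the fixed cast iron stand, 85 mm above the bench. Axes: z up; x level, the way the lever points (roughly to the robot); y along the shaft, away from the turntable. The lever swings in the x-z plane (y = 0). A toothed quadrant, radius 86 mm, stands beside it at -y; the turntable's axis (platter 260 mm across) is 200 mm from the pivot in -y.
- catch_pad (a point): The spot to press: middle of the ribbed thumb area on the upper face of the catch, a flat steel plate 26 mm wide, 100 mm long, standing up like a tongue over the lever; hinged to it at its inner end, the spot 72 mm out from the hinge. Axes: x along the plate to its free outer end, z out of the upper face. Pressed home, the spot lies 207 mm out from the pivot and 19 mm above the lever's centre line.
- lever_end (a point): The tip of the lever's round black grip (25 mm thick), 270 mm from the pivot on the lever's centre line. Pushing here without the catch only jams the lever on the next tooth.
- lever (a joint): Brake lever angle, rad. 0: lever raised 0.785 rad (45 deg) above level; grows as it goes down; 0.72: down on its stop, 0.065 rad above level. Starts at 0 to 0.32, locked. Until the pawl is free it can be pushed only to the next tooth (0.12 rad apart, the last at 0.54). Moves stiffly (about 7 N at the catch) and stays where it is left. Negative: brake pulled on further.
- catch (a joint): Catch angle against the lever, rad. 0: sprung up, pawl seated in the teeth; 0.30: pressed home on the lever. The pawl clears the teeth from 0.24 on. Takes 1 to 4 N at the ribs; springs back to 0 when let go.
- rapping_bar: Loose square steel bar, 235 mm long, 16 mm thick, lying on the bench; origin under its middle. Leave alone.
- dowel_a: Loose bronze locating dowel standing upright, 56 mm high, 28 mm collar; origin under its foot. Leave alone.
- dowel_b: A second such dowel. Leave alone.
- sleeker: Loose turned brass sleeker standing upright, 68 mm high, 44 mm foot; origin under its foot. Leave alone.
- chaplet_block: Loose red ceramic block, 70 x 45 mm, with chaplets standing in it, 50 mm high over all; origin under its middle. Leave alone.
- oil_tin: Loose round core oil tin, 68 mm across, 115 mm high; origin under its foot. Leave alone.
- brush: Loose bench brush, 200 mm long, lying on the bench. Leave alone.
- core_box_lug (a point): End lug of the aluminium core box (150 x 106 mm, 52 mm high, top 117 mm above the bench) that is bolted on the turntable: point 87 mm from the turntable's axis, 95 mm above the bench. Leave alone: it turns with the platter.

How it is judged:
By the outcome, as a careful person would: the job done as asked, in the order asked, and still so for the second after the job is handed in, with the robot touching nothing.
It also fails if it takes over 32 s, if anything falls off the work surface, if the arm or the gripper's body presses on something with over 40 N, if the wrist force passes 120 N, or if a joint passes its speed limit or range.

## Working session

There is one attempt and no reset: what is moved stays moved. The work goes in short steps, each a Python script; the robot and the scene stay as the last script left them, time stands still between calls to the robot, and variables do not carry over. Pictures are saved under pics/ and viewed, at most 10 in all, crops included, and the job is handed in when it is done.

```bash
ls; mkdir -p pics; cat > h.py <<'E'
import numpy as np, cv2
from scipy.spatial.transform import Rotation as R
from rig import bot
def q2R(q): q=np.array(q).ravel(); return R.from_quat([q[1],q[2],q[3],q[0]]).as_matrix()
def R2q(M): q=R.from_matrix(M).as_quat(); return [q[3],q[0],q[1],q[2]]
def cam(name):
    s=bot.read_state(); c=bot.read_camera(name)
    if name=="wrist":
        T=np.eye(4);T[:3,:3]=q2R(s["tool_rot"]);T[:3,3]=s["ee_pos"];T=T@np.array(c["mount"])
    else:
        T=np.eye(4);a=np.array(c["attitude"]);T[:3,:3]=a if a.shape==(3,3) else q2R(a);T[:3,3]=c["eye"]
    c["T"]=T;c["f"]=c["image"].shape[0]/2/np.tan(np.radians(c["fovy"])/2);return c
def cloud(c):
    d=c["depth"];v,u=np.mgrid[:d.shape[0],:d.shape[1]]
    P=np.stack([(u-c["cx"])/c["f"]*d,(v-c["cy"])/c["f"]*d,d],-1)@c["T"][:3,:3].T+c["T"][:3,3]
    P[d<=0]=np.nan;return P
def proj(c,p):
    q=(np.atleast_2d(p)-c["T"][:3,3])@c["T"][:3,:3];return q[:,:2]/q[:,2:]*c["f"]+[c["cx"],c["cy"]]
E
python3 - <<'E'
from h import *
import pickle
for n in("scene","top"):
    c=cam(n);cv2.imwrite(f"pics/{n}0.png",c["image"]);print(n,c["T"].round(3).tolist(),c["f"],c["cx"],c["cy"],c["depth"].shape,(c["depth"]>0).mean())
    pickle.dump(c,open(n+".pkl","wb"))
print(bot.read_state())
E
```

```text
pics
scene [[-0.888, 0.281, -0.363, 1021.527], [0.459, 0.515, -0.724, 910.855], [-0.017, -0.81, -0.587, 870.855], [0.0, 0.0, 0.0, 1.0]] 500.5496070170906 272.3924257385395 211.20104178719617 (420, 560) 0.9791836734693877
top [[0.008, -0.994, 0.11, 407.787], [-1.0, -0.007, 0.01, 24.08], [-0.009, -0.11, -0.994, 1712.525], [0.0, 0.0, 0.0, 1.0]] 539.9248858200212 273.0485801501155 212.33318748154434 (420, 560) 0.9959906462585034
{'clock': 0.1, 'joint_positions': array([-1.26855832e+00,  3.00401950e-01,  1.52152987e+00,  6.21864697e-06,
        1.32071663e+00, -6.66099844e-02]), 'qvel': array([ 0.00181856, -0.00089195, -0.00186152, -0.00166449, -0.00025888,
       -0.000518  ]), 'effort': array([ 2.35046420e-03, -5.44376314e+01, -3.62369728e+01,  6.25055080e-06,
        3.03432862e-03,  3.95387872e-05]), 'ee_pos': array([ 198.23207015, -512.82222865,  249.78090548]), 'tool_rot': array([-5.24590724e-04,  9.83042046e-01,  1.83379543e-01, -5.90584632e-05]), 'ft_force': array([ 0.22054757,  0.75041512, -0.66739979]), 'moment': array([0.01633365, 0.02583138, 0.00190977]), 'grip_force': 0.0, 'grip_width': 85.45580222117202}
```

View pics/scene0.png

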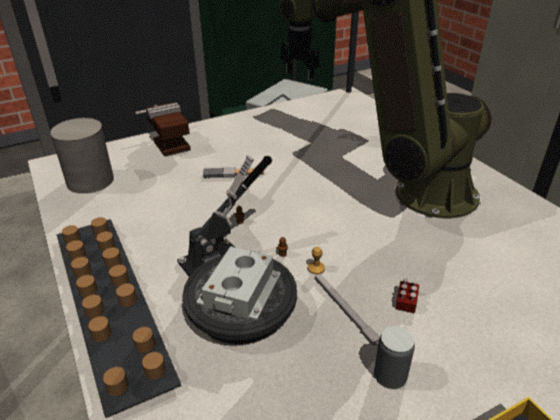

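View pics/top0.png

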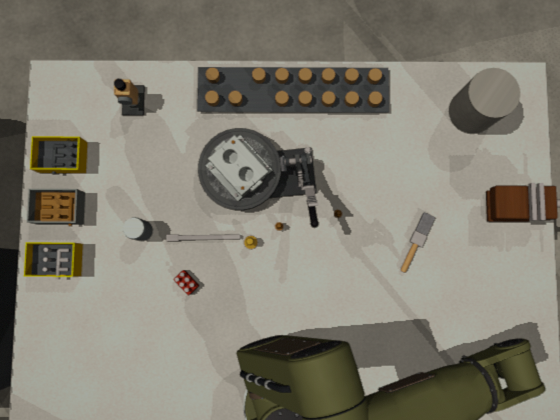

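The scene view shows the lever running from the stand (205,245) up to the grip tip (268,160), with the catch tongue at about (247,163). In the top view the lever runs from (300,160) to the tip (314,224), with dowels at (280,226) and (337,213). Next I'll measure from the depth.

```bash
python3 - <<'E'
from h import *
import pickle
s=pickle.load(open("scene.pkl","rb"));t=pickle.load(open("top.pkl","rb"))
Ps,Pt=cloud(s),cloud(t)
a=cv2.resize(s["image"][140:290,170:300],None,fx=4.0,fy=4.0,interpolation=cv2.INTER_CUBIC)[:600]
cv2.imwrite("pics/c1.png",a)
print("table z",np.nanmedian(Pt[240:300,300:380,2]),np.nanmedian(Ps[300:320,440:500,2]))
for n,P,box in(("top",Pt,(140,235,270,330)),("scene",Ps,(145,280,170,290))):
    v0,v1,u0,u1=box;Q=P[v0:v1,u0:u1].reshape(-1,3);Q=Q[(Q[:,2]>125)]
    print(n,len(Q))
    k=np.argsort(Q[:,0]);[print(q.round(0)) for q in Q[k][::max(1,len(Q)//40)]]
# turntable axis: points at platter rim dark z
for px in[(158,240),(158,205),(158,275),(205,240),(130,240),(226,280),(213,337)]: print(px,Pt[px].round(0))
E
```

```text
table z -0.6315176731268366 -0.4181222136818974
top 541
[530. -73. 246.]
[534. -85. 233.]
[539. -68. 244.]
[543. -88. 233.]
[547. -82. 242.]
[553. -76. 239.]
[556. -77. 232.]
[562. -80. 232.]
[566. -83. 221.]
[571. -67. 222.]
[577. -75. 223.]
[581. -64. 214.]
[586. -70. 214.]
[589. -75. 262.]
[591. -75. 266.]
[594. -72. 261.]
[599. -65. 249.]
[602. -65. 246.]
[606. -60. 237.]
[612. -69. 235.]
[615. -77. 228.]
[619. -58. 223.]
[623. -53. 211.]
[629. -73. 209.]
[633. -57. 200.]
[640. -54. 196.]
[644. -57. 189.]
[647. -72. 188.]
[650. -55. 183.]
[654. -69. 179.]
[660. -67. 163.]
[663. -46. 177.]
[666. -46. 194.]
[670. -65. 153.]
[677. -59. 147.]
[683. -54. 144.]
[687. -36. 138.]
[693. -60. 143.]
[698. -41. 159.]
[703. -60. 133.]
[707. -33. 144.]
[716. -36. 144.]
scene 1144
[532. -68. 242.]
[541. -67. 234.]
[548. -70. 240.]
[554. -64. 239.]
[561. -68. 228.]
[567. -62. 209.]
[574. -63. 222.]
[581. -61. 205.]
[587. -57. 258.]
[590. -71. 205.]
[593. -60. 198.]
[596. -55. 253.]
[598. -62. 192.]
[601. -73. 245.]
[604. -65. 204.]
[608. -55. 228.]
[610. -62. 175.]
[613. -61. 226.]
[616. -60. 178.]
[619. -60. 185.]
[622. -65. 186.]
[625. -72. 215.]
[628. -57. 186.]
[631. -59. 171.]
[635. -70. 199.]
[639. -62. 196.]
[644. -42. 173.]
[647. -70. 185.]
[651. -48. 151.]
[657. -42. 187.]
[662. -39. 166.]
[665. -43. 180.]
[669. -43. 160.]
[672. -54. 151.]
[677. -34. 132.]
[682. -35. 136.]
[686. -63. 138.]
[693. -34. 132.]
[702. -35. 152.]
[708. -33. 125.]
[715. -37. 141.]
(158, 240) [749. 141. 110.]
(158, 205) [758. 253.  66.]
(158, 275) [760.  36.  64.]
(205, 240) [612. 142.  64.]
(130, 240) [849. 146.  60.]
(226, 280) [549.  19.  53.]
(213, 337) [ 590. -157.   55.]
```

View pics/c1.png

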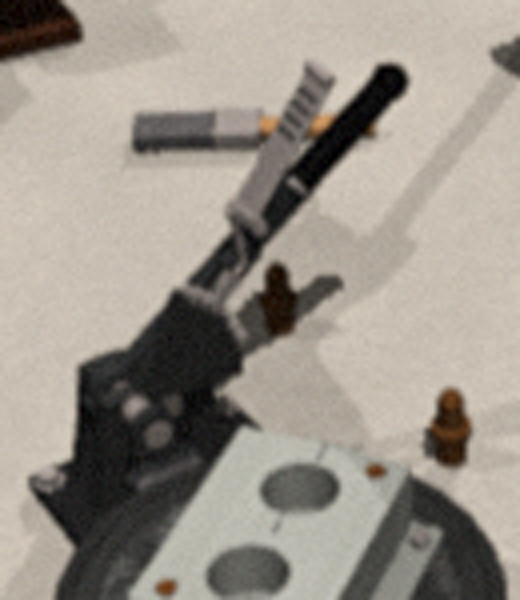

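The crop (4x, offset 170,140) shows the ribbed catch plate from its hinge at about (231,194) to its free end at about (250,157), and the grip tip at about (268,160). I'll fit the geometry now.

```bash
python3 - <<'E'
from h import *
import pickle
from scipy.optimize import least_squares
s=pickle.load(open("scene.pkl","rb"));t=pickle.load(open("top.pkl","rb"))
Ps,Pt=cloud(s),cloud(t)
# platter: circle of rim at its top height
Q=Pt[110:225,185:300].reshape(-1,3);Q=Q[(Q[:,2]>52)&(Q[:,2]<72)&(Q[:,1]>25)]
hull=cv2.convexHull(Q[:,:2].astype(np.float32))[:,0]
f=least_squares(lambda p:np.hypot(*(hull-p[:2]).T)-p[2],[740,140,130],loss="soft_l1",f_scale=2)
A=f.x;print("platter",A,np.median(Q[:,2]))
for n,P,c in(("top",Pt,t),("scene",Ps,s)):
    box=(slice(140,235),slice(285,330)) if n=="top" else (slice(145,250),slice(190,290))
    I=c["image"][box].astype(float).mean(-1);P=P[box];m=(P[...,2]>150)&(P[...,0]<660)
    Q=P[m];g=I[m]
    print(n,len(Q),"x min",Q[:,0].min())
    for lab,mm in(("dark",(g<60)&(Q[:,0]<600)),("light",(g>85)&(Q[:,0]<670))):
        W=Q[mm];
        mu=np.median(W,0);W=W[np.linalg.norm(W-mu,axis=1)<90];mu=W.mean(0)
        d=np.linalg.svd(W-mu)[2];w=np.linalg.svd(W-mu)[1]/np.sqrt(len(W))
        print(lab,len(W),mu.round(1),"dir",d[0].round(3),"nrm",d[2].round(3),w.round(1),"span",np.percentile((W-mu)@d[0],[2,98]).round(0))
E
```

```text
platter [727.48066932 146.92543535 129.08582542] 63.66530380189147
top 393 x min 530.4810227813231
dark 136 [561.8 -71.1 230.7] dir [-0.823 -0.106  0.558] nrm [0.269 0.793 0.547] [20.9  5.7  4.6] span [-37.  32.]
light 183 [619.8 -65.9 214.7] dir [-0.683 -0.155  0.714] nrm [-0.36   0.922 -0.145] [36.5 12.6  8.1] span [-51.  60.]
scene 823 x min 531.6495942461356
dark 236 [568.6 -65.6 221.3] dir [ 0.8    0.075 -0.595] nrm [0.385 0.696 0.606] [22.9  5.4  3. ] span [-39.  38.]
light 344 [616.2 -62.8 214.7] dir [ 0.658  0.091 -0.748] nrm [ 0.012 -0.994 -0.111] [33.2 14.3  8.5] span [-54.  51.]
```

```bash
cat >> h.py <<'E'
def frame(a): # x (lever way), y (shaft), z
    x=np.array([-np.cos(a),-np.sin(a),0]);z=np.array([0,0,1.]);return x,np.cross(z,x),z
def tool(a,tilt,sgn=1): # fingers down, tipped toward lever's outer end by tilt
    x,y,z=frame(a);zt=-np.cos(tilt)*z+np.sin(tilt)*x;yt=sgn*y;return np.stack([np.cross(yt,zt),yt,zt],1)
E
python3 - <<'E'
from h import *
A=np.array([727.5,147,0]);a=.12;x,y,z=frame(a);piv=A+200*y+85*z;print(piv)
print(np.array(bot.read_camera("wrist")["mount"]).round(2).tolist())
for sgn in(1,-1):
  for tilt in(0,.2,.4,.6):
    M=tool(a,tilt,sgn)
    for e in(.62,.065):
        d=np.cos(e)*x+np.sin(e)*z;n=-np.sin(e)*x+np.cos(e)*z
        p=piv+207*d+19*n-19*M[:,2]
        j=bot.ik(p,R2q(M));print(sgn,tilt,e,p.round(0),None if j is None else np.round(j,2))
  for p in([520,-75,400],[560,-75,400],[620,-75,420]):
    j=bot.ik(p,R2q(tool(a,0,sgn)));print(p,None if j is None else np.round(j,2))
E
```

```text
[751.44244146 -51.56172717  85.        ]
[[-0.0, -0.95, -0.31, 80.3], [1.0, -0.0, -0.0, 0.87], [-0.0, -0.31, 0.95, -123.68], [0.0, 0.0, 0.0, 1.0]]
1 0 0.62 [595. -70. 240.] [-0.18  0.42  1.39 -0.    1.34  1.27]
1 0 0.065 [548. -76. 136.] [-0.2   0.43  1.63 -0.    1.08  1.25]
1 0.2 0.62 [599. -70. 239.] [-0.16  0.53  1.24 -0.05  1.57  1.3 ]
1 0.2 0.065 [551. -76. 136.] [-0.18  0.53  1.49 -0.06  1.31  1.29]
1 0.4 0.62 [602. -70. 238.] [-0.14  0.65  1.08 -0.1   1.79  1.31]
1 0.4 0.065 [555. -75. 135.] [-0.16  0.64  1.35 -0.11  1.54  1.32]
1 0.6 0.62 [606. -69. 236.] [-0.12  0.77  0.94 -0.15  2.01  1.3 ]
1 0.6 0.065 [558. -75. 133.] [-0.14  0.75  1.22 -0.15  1.75  1.33]
[520, -75, 400] [-0.21  0.18  1.33 -0.    1.63  1.24]
[560, -75, 400] [-0.2   0.27  1.22 -0.    1.65  1.25]
[620, -75, 420] [-0.18  0.43  0.97 -0.    1.75  1.27]
-1 0 0.62 [595. -70. 240.] [-0.18  0.42  1.39 -0.    1.34 -1.87]
-1 0 0.065 [548. -76. 136.] [-0.2   0.43  1.63 -0.    1.08 -1.9 ]
-1 0.2 0.62 [599. -70. 239.] [-0.16  0.53  1.24 -0.05  1.57 -1.84]
-1 0.2 0.065 [551. -76. 136.] [-0.18  0.53  1.49 -0.06  1.31 -1.85]
-1 0.4 0.62 [602. -70. 238.] [-0.14  0.65  1.08 -0.1   1.79 -1.83]
-1 0.4 0.065 [555. -75. 135.] [-0.16  0.64  1.35 -0.11  1.54 -1.82]
-1 0.6 0.62 [606. -69. 236.] [-0.12  0.77  0.94 -0.15  2.01 -1.84]
-1 0.6 0.065 [558. -75. 133.] [-0.14  0.75  1.22 -0.15  1.75 -1.81]
[520, -75, 400] [-0.21  0.18  1.33 -0.    1.63 -1.9 ]
[560, -75, 400] [-0.2   0.27  1.22 -0.    1.65 -1.89]
[620, -75, 420] [-0.18  0.43  0.97 -0.    1.75 -1.87]
```

```bash
python3 - <<'E'
from h import *
import pickle
bot.move_to([600,-72,400],R2q(tool(.12,0)));bot.move_gripper(0)
c=cam("wrist");pickle.dump(c,open("w1.pkl","wb"));cv2.imwrite("pics/w1.png",c["image"])
s=bot.read_state();print(s["clock"],s["ee_pos"],s["ft_force"],s["grip_width"],c["f"])
x,y,z=frame(.12);piv=np.array([751.4,-51.6,85])
P=cloud(c);m=(P[...,2]>130);L=(P-piv)@np.stack([x,y,z],1)
for v in range(0,420,30): 
  r=[(u,L[v,u].round(0).astype(int).tolist()) for u in range(160,420,20) if m[v,u]]
  print(v,r)
E
```

```text
3.1667 [600.00547784 -71.9808851  400.01810848] [-0.18374778  0.26389624  0.58180919] -0.20248470623034381 373.02744132544126
0 []
30 []
60 [(260, [47, -16, 64])]
90 [(260, [74, -16, 62]), (280, [74, 3, 66])]
120 [(260, [99, -15, 96]), (280, [99, 3, 95])]
150 [(280, [122, 3, 121])]
180 [(280, [142, 3, 148])]
210 [(260, [159, -12, 174])]
240 [(280, [193, 3, 149])]
270 [(280, [142, 3, 303])]
300 [(260, [146, -4, 320]), (280, [142, 3, 325]), (300, [146, 10, 318])]
330 [(180, [141, -27, 344]), (200, [141, -21, 344]), (240, [141, -9, 344]), (260, [141, -3, 344]), (280, [149, 3, 333]), (300, [141, 9, 343]), (320, [141, 15, 344]), (360, [141, 27, 343]), (380, [140, 33, 345])]
360 [(160, [141, -29, 357]), (180, [140, -23, 358]), (200, [144, -19, 353]), (220, [135, -12, 363]), (240, [137, -7, 362]), (260, [136, -2, 363]), (280, [161, 3, 333]), (300, [136, 8, 362]), (320, [137, 13, 362]), (340, [135, 18, 364]), (360, [145, 25, 352]), (380, [141, 30, 356]), (400, [141, 35, 356])]
390 [(180, [156, -26, 351]), (200, [155, -20, 353]), (220, [136, -10, 372]), (240, [135, -6, 373]), (260, [138, -2, 371]), (300, [139, 8, 369]), (320, [136, 12, 373]), (340, [136, 16, 373]), (360, [155, 26, 353]), (380, [155, 32, 352])]
```

View pics/w1.png

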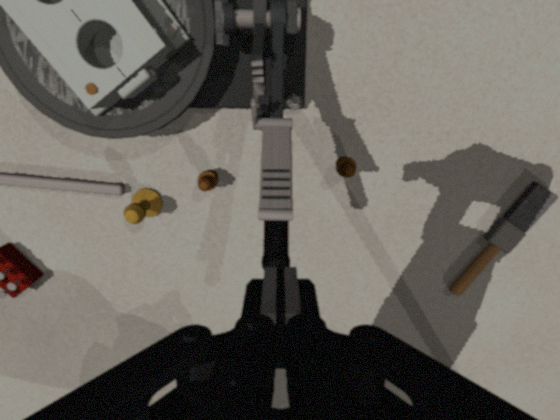

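The wrist view shows the ribbed catch spanning rows 125–218, columns 257–292. It is upright in the image, so the yaw fits. The ribs are at rows 168–198 and col 277, with nothing nearby. I'll fit the plate and the lever elevation next.

```bash
python3 - <<'E'
from h import *
import pickle
from scipy.stats import theilslopes
c=pickle.load(open("w1.pkl","rb"));x,y,z=frame(.12);piv=np.array([751.4,-51.6,85]);B=np.stack([x,y,z],1)
L=(cloud(c)-piv)@B
Q=L[132:216,266:288].reshape(-1,3);sl,ic,_,_=theilslopes(Q[:,2],Q[:,0]);print("plate slope",np.arctan(sl),ic)
for v in(125,135,168,183,198,214):
    r=np.nanmedian(L[v,268:286],0);print(v,r.round(1))
I=c["image"].mean(-1)
for v in(140,160,205): 
    e=np.where(I[v,235:320]>75)[0]; print(v,I[v,245:305:4].round(0))
G=L[224:262,270:284].reshape(-1,3);G=G[G[:,2]>90];sl,ic,_,_=theilslopes(G[:,2],G[:,0]);print("grip",len(G),np.arctan(sl),ic,np.median(G,0))
# lever elevation with the pivot given: grip's upper face 12.5 above centre line
r=np.hypot(G[:,0],G[:,2]);print("e",np.median(np.arctan2(G[:,2],G[:,0])-np.arcsin(12.5/r)))
for n in("scene","top"):
    k=pickle.load(open(n+".pkl","rb"))
    Lk=((cloud(k)-piv)@B);m=(k["image"].mean(-1)<60)&(Lk[...,2]>100)&(Lk[...,0]>165)&(abs(Lk[...,1])<20)&(Lk[...,0]<240);W=Lk[m];print(n,len(W),np.median(W,0),"elev mean",np.median(np.arctan2(W[:,2],W[:,0])),"maxr",np.percentile(np.hypot(W[:,0],W[:,2]),98))
E
```

```text
plate slope nan nan
125 [103.5  -0.2  97.4]
135 [ 1.112e+02 -1.000e-01  1.068e+02]
168 [1.343e+02 1.000e-01 1.373e+02]
183 [143.8   0.2 149.8]
198 [152.5   0.3 162.6]
214 [160.6   0.4 177.1]
140 [143. 148. 143. 142. 128.  91.  94.  94.  98.  97.  96.  88. 140. 142.
 131.]
160 [148. 146. 139. 147. 110.  94.  95.  96.  95.  95.  93.  89. 137. 141.
 146.]
205 [146. 143. 148. 141.  92.  97.  91.  98.  94.  95.  95.  97. 130. 144.
 146.]
grip 531 0.6696733562082382 -4.393349813013174 [195.08066831   0.4215771  150.0564329 ]
e 0.6055561974085232
scene 184 [189.35201117  -9.12699929 141.79289619] elev mean 0.6410689651867427 maxr 267.2210378434701
top 124 [193.85080136  -3.36775884 147.77267245] elev mean 0.6518713088013559 maxr 271.41246669510144
```

```bash
python3 - <<'E'
from h import *
import pickle
x,y,z=frame(.12);piv=np.array([751.4,-51.6,85]);B=np.stack([x,y,z],1)
c=pickle.load(open("w1.pkl","rb"));L=(cloud(c)-piv)@B
for v in(4,10,18,26,34): print(v,[L[v,u].round(0).astype(int).tolist() if L[v,u,2]==L[v,u,2] else 0 for u in(230,245,252,262,278,290,296)])
k=cv2.resize(c["image"][0:130,200:330],None,fx=4,fy=4,interpolation=cv2.INTER_CUBIC);cv2.imwrite("pics/c2.png",k)
# whole lever profile near y=0: columns 270..284
for v in range(30,128,8): print(v,np.nanmedian(L[v,272:284],0).round(0))
E
```

```text
4 [[-9, -48, 10], [-25, -40, -70], [-25, -31, -73], [-10, -15, 10], [-9, 1, 15], [-9, 13, 15], [-9, 19, 12]]
10 [[-3, -48, 15], [-5, -33, 6], [-5, -26, 5], [-4, -16, 10], [-3, 1, 17], [-4, 13, 13], [-3, 19, 14]]
18 [[4, -48, 13], [3, -33, 9], [3, -26, 10], [3, -16, 8], [5, 1, 19], [4, 13, 12], [4, 19, 12]]
26 [[11, -49, 11], [10, -34, 5], [10, -27, 4], [12, -15, 17], [12, 1, 20], [11, 13, 14], [11, 19, 14]]
34 [[17, -51, -3], [13, -37, -30], [14, -29, -29], [21, -15, 32], [21, 1, 27], [18, 13, 9], [18, 20, 11]]
30 [16.  0. 23.]
38 [24.  0. 29.]
46 [32.  0. 35.]
54 [40.  1. 40.]
62 [48.  1. 45.]
70 [55.  1. 52.]
78 [63.  1. 56.]
86 [70.  1. 61.]
94 [77.  1. 67.]
102 [85.  1. 72.]
110 [92.  1. 77.]
118 [98.  1. 93.]
126 [104.   1.  98.]
```

View pics/c2.png

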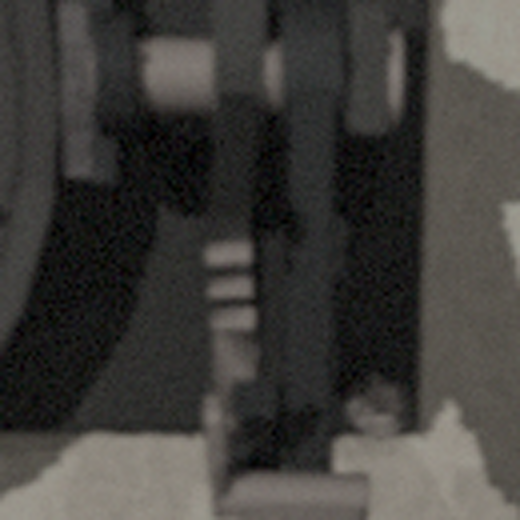

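The pivot shaft is seen at crop rows 40–110, which puts the pivot 3 mm nearer the robot than I estimated. The lever's elevation is about 0.615 rad. I'll press the catch now.

```bash
cat >> h.py <<'E'
PIV=np.array([751.4,-51.6,85])+3*frame(.12)[0]
def pose(e,r,h,tilt=None): # TCP pose with the fingertips at lever coordinates (r,h), lever raised e
    x,y,z=frame(.12);M=tool(.12,e if tilt is None else tilt)
    return PIV+r*(np.cos(e)*x+np.sin(e)*z)+h*(-np.sin(e)*x+np.cos(e)*z)-bot.tip_reach*M[:,2],R2q(M)
def rep(t):
    s=bot.read_state();f=np.array(s["ft_force"]);print(t,round(s["clock"],2),np.round(s["ee_pos"],1),"F",f.round(1));return s
E
python3 - <<'E'
from h import *
import pickle
e=.615
bot.move_to(*pose(e,203,90));rep("above")
bot.servo_line(*pose(e,203,58),speed=100);rep("near")
for h in(45,38,32,27,23,21):
    hit=bot.servo_line(*pose(e,203,h),speed=40,until_force=12);rep(h)
    if hit: print("hit");break
c=cam("scene");cv2.imwrite("pics/s2.png",cv2.resize(c["image"][120:290,150:320],None,fx=3.4,fy=3.4))
E
```

```text
above 3.89 [646.4 -64.4 292.3] F [-0.4 -0.1  0.5]
near 4.36 [627.9 -66.8 267.8] F [0.3 0.5 1. ]
45 4.83 [620.5 -67.4 254.5] F [-0.7 -0.  -0.6]
38 5.16 [616.4 -67.9 248.5] F [1.4 0.4 0.5]
32 5.46 [612.9 -68.3 243.6] F [1.8 0.3 1.3]
27 5.73 [610.  -68.7 239.6] F [2.8 0.2 0.7]
23 5.98 [607.8 -68.9 236.3] F [1.4 0.3 2.2]
21 6.23 [606.7 -69.  234.8] F [1.3 0.3 3.8]
```

View pics/s2.png

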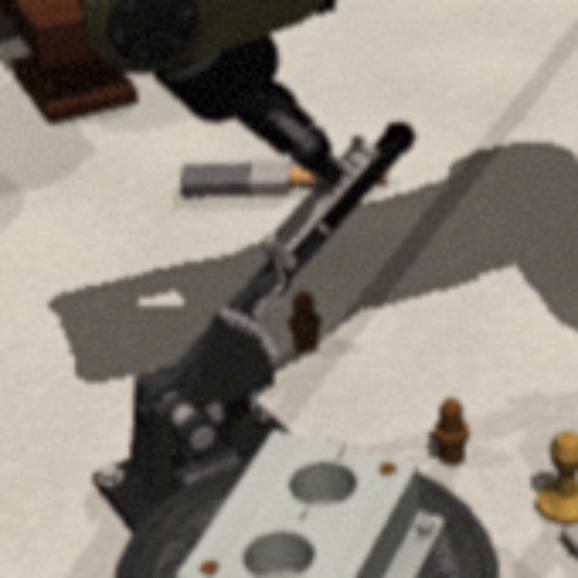

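The catch is almost parallel to the lever, with the fingertips on the ribs at crop (330,175). I'll press it fully home, then push the lever down along its arc.

```bash
python3 - <<'E'
from h import *
e=.615
for h in(19,17,15):
    hit=bot.servo_line(*pose(e,203,h),speed=30,until_force=8);rep(h)
    if hit: print("home",h);break
for e in(.55,.48,.40,.32,.25):
    hit=bot.servo_line(*pose(e,203,15),speed=45,until_force=30);rep(e)
    if hit: print("jam");break
c=cam("scene");cv2.imwrite("pics/s3.png",cv2.resize(c["image"][120:290,150:320],None,fx=3.4,fy=3.4))
E
```

```text
19 6.53 [605.6 -69.2 233.5] F [ 1.5 -0.4  5.4]
17 6.78 [604.5 -69.3 232.1] F [1.4 0.2 6.6]
15 7.03 [603.3 -69.4 230.6] F [1.8 0.1 7.5]
0.55 7.48 [594.2 -70.5 220.4] F [1.4 1.1 5.7]
0.48 7.95 [585.3 -71.6 209.1] F [1.4 1.7 6.6]
0.4 8.47 [576.  -72.7 195.5] F [2.4 1.3 6.7]
0.32 8.98 [567.8 -73.6 181.1] F [1.7 1.7 5.5]
0.25 9.45 [561.5 -74.4 168. ] F [1.9 1.4 3.1]
```

View pics/s3.png

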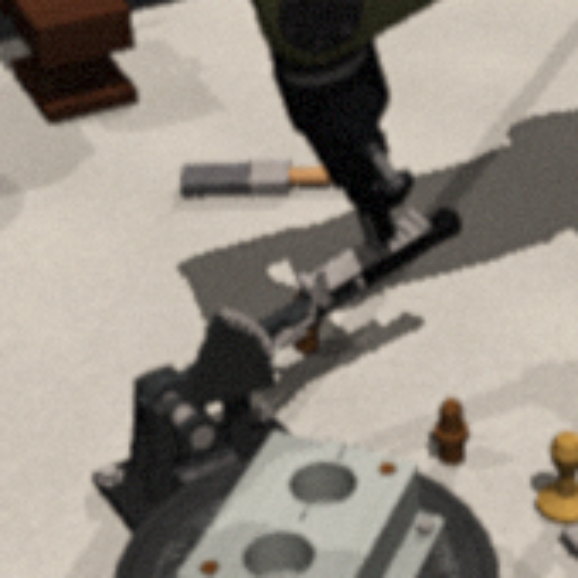

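The lever is well down, with the fingertips still on the ribs at (390,225). The force is dropping, so I'll press a few mm deeper while continuing onto the stop.

```bash
python3 - <<'E'
from h import *
for e,h in((.25,10),(.19,9),(.13,8),(.08,8),(.06,6),(.05,2),(.05,-3),(.05,-8)):
    hit=bot.servo_line(*pose(e,203,h,max(e,.065)),speed=40,until_force=25);rep((e,h))
    if hit: print("stop or jam");break
c=cam("scene");cv2.imwrite("pics/s4.png",cv2.resize(c["image"][120:290,150:320],None,fx=3.4,fy=3.4))
E
```

```text
(0.25, 10) 9.78 [560.2 -74.6 163.2] F [-0.4  1.6  4.8]
(0.19, 9) 10.26 [555.7 -75.2 150.8] F [1.  1.6 4. ]
(0.13, 8) 10.74 [552.  -75.6 138. ] F [2.1 1.8 4.3]
(0.08, 8) 10.98 [551.4 -75.8 135.2] F [-7.9  2.7 19.7]
stop or jam
```

View pics/s4.png

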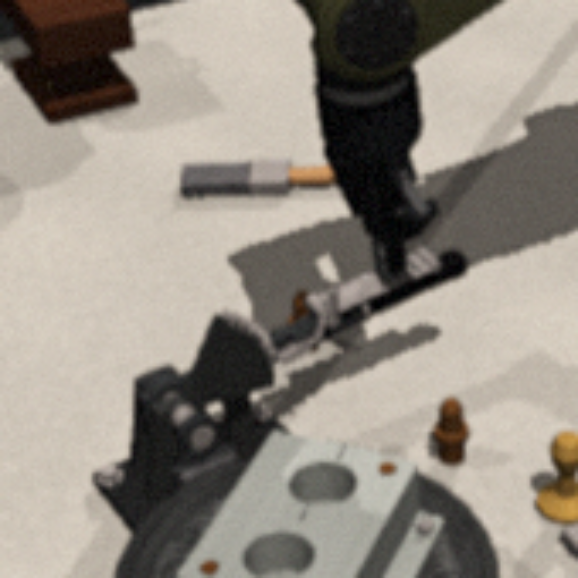

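The force stop came with the fingertips at z≈116.5. The prediction for the stop with the catch home is 117, and the last tooth would be at about 152, so the lever is on its stop. I'll withdraw and check.

```bash
python3 - <<'E'
from h import *
p,q=pose(.065,203,15);s=rep("hold")
bot.servo_line(s["ee_pos"]+np.array([0,0,12]),speed=40);rep("off")
bot.servo_line(s["ee_pos"]+np.array([10,0,80]),speed=120);rep("up")
bot.move_to([600,-72,400],R2q(tool(.12,0)))
c=cam("wrist");rep("view")
x,y,z=frame(.12);L=(cloud(c)-PIV)@np.stack([x,y,z],1)
near=lambda v:np.nanmedian(L[v,272:284],0).round(0)
for v in range(90,262,14): print(v,near(v))
cv2.imwrite("pics/w5.png",np.hstack([cv2.resize(c["image"][:,130:430],None,fx=1.33,fy=1.33)[:559],cv2.resize(cam("scene")["image"][120:290,150:270],(394,559))]))
E
```

```text
hold 11.03 [551.4 -75.8 135.2] F [-6.6  2.5 17.8]
off 11.53 [551.3 -75.9 147. ] F [1.3 0.1 1.3]
up 12.25 [561.  -75.7 214.3] F [0.4 0.5 0. ]
view 13.08 [599.8 -72.  397.8] F [ 0.4 -0.1 -1.1]
90 [72.  0. 15.]
104 [86.  0. 17.]
118 [101.   0.  18.]
132 [116.   0.  18.]
146 [130.   0.  30.]
160 [145.   0.  32.]
174 [159.   0.  37.]
188 [173.   0.  43.]
202 [187.   0.  50.]
216 [202.   0.  54.]
230 [216.   0.  59.]
244 [247.  -0.  26.]
258 [266.  -0.  25.]
```

View pics/w5.png

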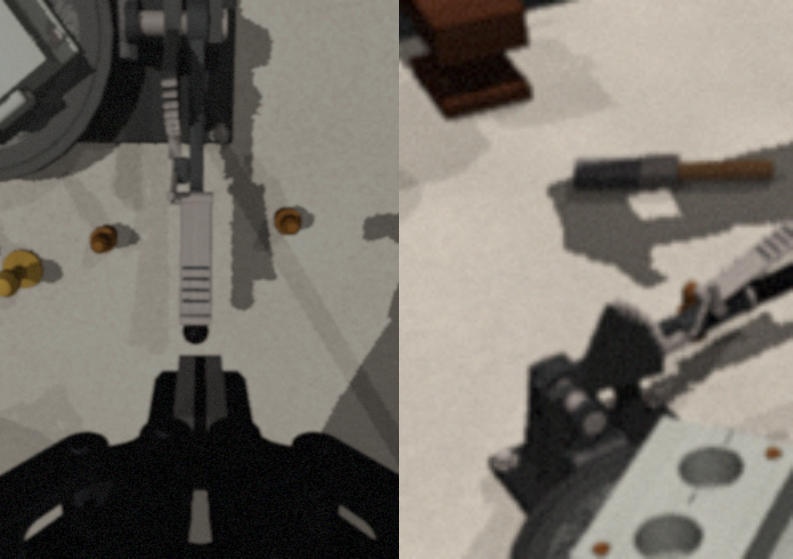

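The lever is at about 0.05–0.06 rad, on its stop. The catch is up again at about 0.3 rad to the lever, and the dowels, the box and the other tools in view are where they were.

```bash
python3 -c "
from rig import bot
print(bot.finish_job())"
```

```text
the job is handed in; nothing more can be done
None
```

The brake is off: the lever is down on its stop, the catch has sprung back up, and the job was handed in at about 13 s; the core box and the tools I could see in the last views had not moved.

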